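# Close up a counter display tray and lock its side guide

## Robot

A 7-joint arm with a two-finger parallel gripper is mounted at the origin on the work surface. World frame = base frame: x ahead of the robot, y to its left, z up, the work surface at z = 0. Lengths are in m, angles in rad, forces in N, time in s.
With the tool pointing down it reaches from about 0.35 to 0.775 m from the base axis. Payload 3.1 kg.
Tool frame: the origin (TCP) lies midway between the tips of the shut fingers; the grasp point (between the pads) lies 19 mm behind it (hold_point_z is the distance from the TCP to the grasp point, in m); z points along the fingers, y is the line along which they close (so a half turn about z gives the same grasp; the last joint's range is limited). The gripper opens to 85 mm and grips with 20 to 120 N. Pads are 22 mm wide; open, the fingers measure 114 mm over their backs; the gripper's body (76 mm by 85 mm) begins 54 mm behind the grasp point. The pads swing forward as they close: fully open they stand 13 mm farther back than shut.
Start: joints at [-1.316, 0.311, 0.014, 1.512, -0.004, 1.319, -0.027], TCP at [0.161, 0.526, 0.231] pointing down, gripper open.
Joint ranges: [-2.7, 2.7], [-0.3, 1.91], [-1.27, 1.3], [0.12, 2.57], [-1.44, 4.58], [0.2, 2.03], [-3.05, 3.05]. Speed limits (rad/s): [2.79, 2.79, 3.14, 3.14, 3.14, 3.14, 3.14].

## Interface

Orientations are given as a unit quaternion [x, y, z, w].
In Python, from rig import * gives the robot as it stands.
- The arm moves only by the shell command python3 -m jog 'ROWS' [FORCE]. ROWS is JSON, a list of rows, each a list of 3 entries, a list of its own where there are three numbers: the shift along the world's x, y, z in cm, then the turn about the world's z in rad, then the opening, from 0 (shut) to 1 (fully open). A call has exactly 10 rows; each row is the pose to reach, as a shift and turn from the pose commanded when the call began; what a row does not reach only later rows make up. A row lasts 1/12 s, in which the tool goes at most 41.7 mm and 7.16 degrees, less where a joint would pass 70% of its speed; a pose out of reach is approached as far as the arm can. A call with a gripper value outside its range is refused whole. The fingers move at their own pace and stop on an object; FORCE is the grip in N (left out, the last holds). Time passes only in rows, so rows that repeat a pose let the fingers close, or fill a call up. It gives the time, the measured TCP pose, the force, the opening and the grip force at its end, in the units of the state.
- sense(): the state, without advancing time (a new reading comes with each control period).
- get_image(name): name is "scene" or "top" or "wrist"; returns a dict with "frame" (384x512x3 uint8, red, green, blue), "fx", "fy", "cx", "cy" (pixels), "view" (4x4, takes a point from world to camera coordinates); the wrist camera has in their place "hand_eye" (4x4, takes a point from camera to tool coordinates, whose origin is the TCP and whose axes are the flange's). Camera axes: x right, y up, looking along -z (the intrinsics and any distortion apply to the point x, -y, -z); pixel columns grow to the right and rows downward; lengths in m; the calibration is good to about 2 mm. A picture is of the moment at which its call begins: read the wrist's pose just before it. There is no depth.
- close_job(): hands the job in; it is judged then, once.
The state is a dict: "clock": time; "joint_positions": joint angles; "qvel": joint speeds; "effort": joint torques, N m; "tool_pos": TCP position; "eef_rot": TCP orientation; "ft_force": force on the tool from outside, world axes, zero at the start; "wrist_torque": the same for the moment, N m; "gripper_width": finger opening in m; "grasp_force": force on a finger pad.
Only numpy, scipy, OpenCV 4.12 (cv2) and the standard library are available. Lean on these libraries where they do the work, as an engineer would, in place of code of your own. Each camera call takes 0.05 s, during which the arm holds its last target. There are 200 camera calls.

## Task

Three soap cartons stand loosely in the white display tray. Push the loose right-hand side guide towards them until they stand closed up with no gaps between the two guides, then run that guide's wing nut down (clockwise) until it is tight, pushing its wings round with strokes of a fingertip. Nothing is to be picked up or gripped: leave the cartons standing on the tray, do not force the nut, and leave everything else on the counter where it is.

Things in the scene. Friction and masses are not known exactly. Their poses are not given: they have to be found in the camera images.
- tray: White sheet-metal display tray fixed on the counter, 170 mm deep (its x) by 400 mm long (its y). Origin: centre of its underside, on the counter; x points away from the robot, y to the left along its length, z up. Its floor is 10 mm above the counter; edges 28 mm high at the far side (+x, blue rail), 18 mm at the robot's side. A slot for the guides' bolts runs along y.
- left_guide: The left L-shaped aluminium side guide, already clamped fast, its own wing nut tight (leave it). Origin: mid-length of its wall's inner face (towards the cartons), on the tray floor; axes parallel to the tray's. Wall 62 mm high, 140 mm long (x); foot reaches 64 mm to +y.
- guide_face (a point): Right, loose side guide: point on its wall's inner face (towards the cartons), mid-length, 31 mm above the tray floor; axes parallel to the tray's. Wall 3 mm thick, 140 mm long (x), 62 mm high above the tray floor; foot 3 mm thick, reaches 64 mm from the face to -y, on the tray floor. With the row closed up it lies 132 mm from the left guide's inner face.
- guide (a joint): Slide of the right guide in m along the tray's y, its only motion; grows as it moves left (+y) towards the cartons; starts between 0.002 and 0.045; range ends at 0.122 (not reached). About 5 N of friction while the nut is loose; clamped fast once the nut is tight.
- nut_axis (a point): On the vertical axis of the right guide's wing nut, on top of the guide's foot, 13 mm above the counter; 36 mm to -y of the guide's inner face, at its mid-length; moves with the guide. Black nut: hub 24 mm across, two opposite upright wings 7 mm thick reaching 30 mm from the axis, spanning 24 to 46 mm above the counter when tight, 2.3 mm higher when loosest. Stud 9 mm thick, ends at 43 mm.
- wing_tip (a point): Outer end of one wing of that nut, 30 mm from the axis, at the wing's mid-height; it turns with the nut. Its x axis points radially out along the wing, z up. The other wing is opposite.
- wing_nut (a joint): Turn of the right guide's wing nut in rad; grows clockwise from above, which tightens. At 0 the wings point along the tray's x. Starts between 0 and 2.0 (loose), begins to bite at about 7.4, stops dead at 8.2; tight means over 7.85. About 1.2 N at 22 mm from the axis turns it, about 2.5 N near the end; it stays where it is left.
- carton1: The left one, next to the left guide, of the three loose soap cartons standing in a row in the tray, 110 mm (x) by 44 mm (y) by 58 mm high, about 0.1 kg. Origin: centre of its underside, on the tray floor. They start 1 to 10 mm apart from each other and from the left guide.
- carton2: The middle one of the three loose soap cartons standing in a row in the tray, 110 mm (x) by 44 mm (y) by 58 mm high, about 0.1 kg. Origin: centre of its underside, on the tray floor. They start 1 to 10 mm apart from each other and from the left guide.
- carton3: The right one of the three loose soap cartons standing in a row in the tray, 110 mm (x) by 44 mm (y) by 58 mm high, about 0.1 kg. Origin: centre of its underside, on the tray floor. They start 1 to 10 mm apart from each other and from the left guide.
- spare_carton: Bystander: a fourth such carton lying flat (110 by 58 mm, 44 mm high) on the counter beyond the tray. Origin: centre of its underside.
- roll_on: Bystander: white roll-on bottle, 42 mm across, 95 mm high, standing to the right of the tray. Origin: centre of its underside.
- tape_roll: Bystander: roll of tape lying flat, 90 mm across, 24 mm high, on the robot's side of the tray. Origin: centre of its underside.
- lotion: Bystander: green lotion bottle, 56 mm across, 170 mm high. Origin: centre of its underside.
- marker: Bystander: marker pen lying on the counter, 127 mm long, 18 mm thick. Origin: middle, on the counter.
Mind the look-alikes: they are no part of the job. What is shaped like the carton2 but orange or yellow is not meant. Leave any brown look-alike of the carton3 alone.

How it is judged:
On the way, in this order (a step that is already met when the one before it is completed fails the run):
1. with the nut still loose, the right guide is pushed up until the row is closed up between the guides (y of guide_face in the frame of left_guide above -0.136 m and value of joint wing_nut below 6.8 rad), for 0.2 s.
2. the wing nut is run down tight (value of joint wing_nut above 7.85 rad), for 0.2 s.
At the end, for the whole second after the job is handed in: The right guide's face stands 129 to 136 mm from the left guide's (the three cartons take 132 mm), the wing nut is over 7.85 rad (stop at 8.2) and at rest, and the three cartons stand upright (within 0.1 rad) on the tray, within 25 mm of the guides' mid-length (y of guide_face in the frame of left_guide between -0.136 and -0.129 m and value of joint wing_nut above 7.85 rad and velocity of joint wing_nut below 0.1 rad/s and velocity of joint guide below 0.005 m/s and angle between each of carton1, carton2, carton3's own z axis and vertical below 0.1 rad and x of carton1 in the frame of left_guide between -0.025 and 0.025 m and x of carton2 in the frame of left_guide between -0.025 and 0.025 m and x of carton3 in the frame of left_guide between -0.025 and 0.025 m); the robot touches nothing.
It fails at once if a carton of the row is lifted off the tray (height (world z) of any of carton1, carton2, carton3 above 0.025 m).
It fails at once if the wing nut is gripped or forced (over 30 N) (contact force between the fingers and wing_nut above 30 N).
It fails at once if another thing on the counter is moved by more than 30 mm (distance of any of spare_carton, roll_on, tape_roll, lotion, marker from where it was at the start of the episode above 0.03 m).
It also fails if it takes over 61 s, if anything falls off the work surface, if the arm or the gripper's body presses on something with over 40 N, if the wrist force passes 120 N, or if a joint passes its speed limit or range.

## Working session

There is one attempt and no reset: what is moved stays moved. The work goes in short steps, Python scripts to look and compute and a shell command to move; the robot and the scene stay as the last step left them, time stands still between calls to the robot, and variables do not carry over. Pictures are saved under pics/ and viewed, at most 12 in all, crops included, and the job is handed in when it is done.

```bash
mkdir -p pics; cat > h.py <<'E'
from rig import *
import numpy as np, cv2
def grab(n,f):
    im=get_image(n); cv2.imwrite('pics/'+f+'.png',cv2.cvtColor(np.asarray(im['frame']),cv2.COLOR_RGB2BGR)); np.save('pics/'+f+'.npy',im,allow_pickle=True); return im
def load(f): return np.load('pics/'+f+'.npy',allow_pickle=True).item()
def ray(im,u,v,z):
    V=np.array(im['view']); R=V[:3,:3];c=-R.T@V[:3,3]
    d=R.T@np.array([(u-im['cx'])/im['fx'],-(v-im['cy'])/im['fy'],-1]); return c+d*(z-c[2])/d[2]
def proj(im,p):
    V=np.array(im['view']); q=V[:3,:3]@np.array(p)+V[:3,3]; return (im['cx']+im['fx']*q[0]/-q[2], im['cy']+im['fy']*q[1]/q[2])
E
python3 - <<'E'
from h import *
a=grab('top','top0');b=grab('scene','scene0')
print({k:v for k,v in a.items() if k!='frame'});print(b.keys())
s=sense();print(s['clock'],s['tool_pos'],s['eef_rot'],s['gripper_width'])
E
```

```text
{'fx': 436.71947796040547, 'fy': 436.71947796040547, 'cx': 252.10567815096474, 'cy': 185.44409040294764, 'view': array([[-0.02741525, -0.99959472, -0.00766841, -0.04125457],
       [ 0.99034966, -0.02820265,  0.13569142, -0.50495597],
       [-0.13585269, -0.0038744 ,  0.99072147, -1.16838242],
       [ 0.        ,  0.        ,  0.        ,  1.        ]])}
dict_keys(['frame', 'fx', 'fy', 'cx', 'cy', 'view'])
0.1 [0.16063323 0.52532005 0.23032853] [ 1.47784832e-01  9.89018942e-01 -1.07807009e-03 -1.14454015e-04] 0.08573415630929207
```

View pics/top0.png

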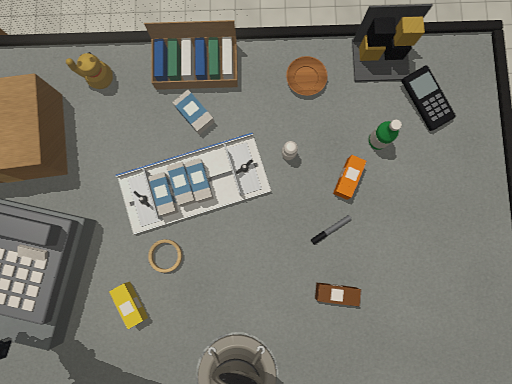

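View pics/scene0.png

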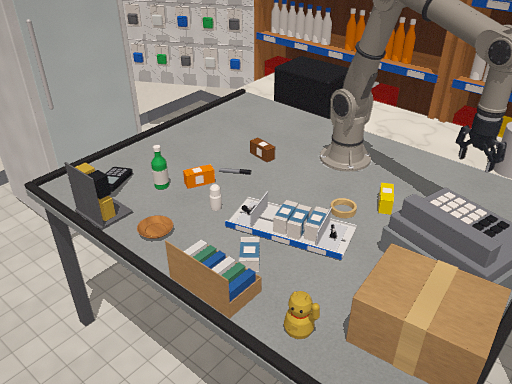

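Top view: the tray is at (118–270, 135–235). The row is three blue-and-white cartons at (162,192), (180,183) and (199,180). The loose right nut is at about (245,167) and the clamped left nut at (143,200). The look-alikes are orange (350,177), yellow (126,305), brown (338,295), and a spare lying at (193,110). The three standing on the tray between the guides fit the description. I'll confirm with an enlarged crop.

```bash
python3 - <<'E'
from h import *
a=cv2.imread('pics/top0.png')[125:240,110:280]
b=cv2.imread('pics/scene0.png')[185:265,215:365]
A=cv2.resize(a,(680,460),interpolation=cv2.INTER_CUBIC)
cv2.imwrite('pics/c0.png',A)
im=load('top0')
g=cv2.cvtColor(im['frame'],cv2.COLOR_RGB2HSV)
# blue rail line
m=((g[...,0]>95)&(g[...,0]<125)&(g[...,1]>100)).astype('uint8'); 
n,l,st,c=cv2.connectedComponentsWithStats(m)
for i in range(1,n):
  if st[i,4]>15 and 100<c[i,0]<280 and 80<c[i,1]<240: print(st[i],c[i])
m=(g[...,2]<60).astype('uint8');n,l,st,c=cv2.connectedComponentsWithStats(m)
for i in range(1,n):
  if st[i,4]>8 and 110<c[i,0]<280 and 125<c[i,1]<240:
    print('dark',st[i],c[i])
E
```

```text
[176  94  30  30 239] [189.9748954  107.45606695]
[228 133  25   8  29] [239.89655172 136.31034483]
[186 142  38  12  42] [204.57142857 147.26190476]
[144 155  38  12  42] [162.35714286 160.33333333]
[187 163  16   6  18] [194.44444444 165.27777778]
[116 167  27   9  30] [129.36666667 170.53333333]
[169 167  19  22  65] [177.93846154 178.27692308]
[202 170   4  12  16] [203.75  175.375]
[189 173  14  12  23] [193.43478261 180.7826087 ]
[150 177  16   6  19] [157.47368421 179.42105263]
[158 184  12  15  28] [165.42857143 192.32142857]
dark [236 160  17  14  56] [244.32142857 167.125     ]
dark [134 192   7   5  15] [137. 194.]
dark [141 196   9  11  32] [145.125  200.6875]
```

View pics/c0.png

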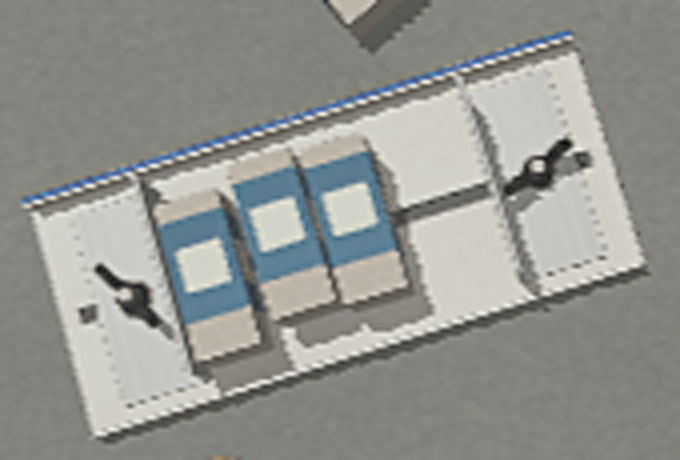

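The crop confirms it: three blue-and-white cartons on the tray, the loose right guide wall from crop (462,82) to (540,290), its nut at (538,170), and a wing line from (507,190) to (570,143).

```bash
python3 - <<'E'
from h import *
im=load('top0')
P=lambda x,y,z: ray(im,110+x/4-.4,125+y/4-.4,z)
a,b=P(22,203,.028),P(572,35,.028);c,d=P(98,437,.018),P(645,268,.018)
print('corners',a,b,c,d)
print('len',np.linalg.norm(a-b),np.linalg.norm(c-d))
u=(a-b)[:2]+(c-d)[:2];u/=np.linalg.norm(u);x=np.array([u[1],-u[0]]);print('y axis',u,'x',x,'yaw',np.arctan2(x[1],x[0]))
o=(a+b+c+d)[:2]/4;print('centre',o)
T=lambda p:(float((p[:2]-o)@x),float((p[:2]-o)@u))
for n,p in dict(gt=P(462,82,.072),gb=P(540,290,.072),nut=P(538,170,.043),w1=P(507,190,.037),w2=P(570,143,.037),lt=P(140,178,.072),lb=P(195,360,.072),nutL=P(131,297,.043),c1=P(204,265,.068),c2=P(276,224,.068),c3=P(349,209,.068)).items(): print(n,p.round(4),np.round(T(p),4))
for n,q,z in [('tape',(165,256),.012),('roll',(290,149),.08),('lot',(383,135),.1),('spare',(193,110),.04)]: print(n,ray(im,*q,z).round(3))
E
```

```text
corners [0.54367409 0.32516082 0.028     ] [ 0.65234287 -0.06076919  0.028     ] [0.38052317 0.27343002 0.018     ] [ 0.4870515  -0.10699318  0.018     ]
len 0.4009375028322115 0.3950570893475024
y axis [-0.27035005  0.96276209] x [0.96276209 0.27035005] yaw 0.27375660288201537
centre [0.51589791 0.10770712]
gt [0.6105 0.0144 0.072 ] [ 0.0659 -0.1154]
gb [ 0.4677 -0.0347  0.072 ] [-0.0849 -0.1241]
nut [ 0.5539 -0.0348  0.043 ] [-0.0019 -0.1475]
w1 [ 0.5416 -0.0129  0.037 ] [-0.0078 -0.1231]
w2 [ 0.5733 -0.0573  0.037 ] [ 0.0107 -0.1744]
lt [0.5509 0.2319 0.072 ] [0.0673 0.1101]
lb [0.4276 0.1947 0.072 ] [-0.0615  0.1076]
nutL [0.474  0.2449 0.043 ] [-0.0032  0.1434]
c1 [0.4914 0.1897 0.068 ] [-0.0015  0.0855]
c2 [0.5177 0.1413 0.068 ] [0.0108 0.0319]
c3 [0.5265 0.0922 0.068 ] [ 0.006  -0.0178]
tape [0.318 0.189 0.012]
roll [ 0.593 -0.16   0.08 ]
lot [ 0.619 -0.404  0.1  ]
spare [0.721 0.105 0.04 ]
```

```bash
python3 -m jog '[[[4,-5.6,0],-0.1,0],[[8,-11.2,0],-0.2,0],[[12,-16.8,0],-0.3,0],[[15,-21,0],-0.4,0],[[18,-25,0],-0.5,0],[[20,-28,0],-0.6,0],[[22,-31,0],-0.7,0],[[24,-34,-1],-0.8,0],[[26,-37,-2],-0.9,0],[[28,-40,-3],-1.0,0]]' 20 && python3 -m jog '[[[2,-2.5,-2],0,0],[[4,-5,-4],0,0],[[6,-8,-6],0,0],[[8,-11,-8],0,0],[[10,-14,-10],0,0],[[11.3,-15.2,-10],0,0],[[11.3,-15.2,-10],0,0],[[11.3,-15.2,-10],0,0],[[11.3,-15.2,-10],0,0],[[11.3,-15.2,-10],0,0]]'
python3 - <<'E'
from h import *
s=sense();print(s['tool_pos'],s['eef_rot'],s['joint_positions'],s['ft_force'])
a=grab('top','top1')['frame'];w=grab('wrist','wrist1')
b=grab('scene','sc1')['frame']
A=cv2.resize(b[150:270,200:370],(680,480),interpolation=cv2.INTER_CUBIC)
cv2.imwrite('pics/c1.png',A[...,::-1])
print(w['hand_eye'],w['fx'],w['fy'],w['cx'],w['cy'])
E
```

```text
clock: 0.93
tool_pos: [0.4008, 0.1845, 0.2148]
eef_rot: [0.606, 0.796, 0.001, 0.0]
ft_force: [0.8, 1.1, -0.6]
gripper_width: -0.0002
grasp_force: 0.0
clock: 1.77
tool_pos: [0.5124, 0.0362, 0.1148]
eef_rot: [0.603, 0.798, 0.0, -0.001]
ft_force: [-0.2, 0.9, -0.5]
gripper_width: 0.0003
grasp_force: 0.0
[0.51238803 0.03624287 0.11483586] [ 6.02729995e-01  7.97944898e-01  4.48621277e-04 -5.39843282e-04] [-0.51814467  0.364567    0.53027561  1.79572499 -0.21249281  1.03813562
  0.36911678] [-0.17119897  0.8675189  -0.45757146]
[[ 7.51023116e-04  9.49241670e-01  3.14546798e-01  8.15345255e-02]
 [ 9.99999716e-01 -7.33390110e-04 -1.74404733e-04  9.98650553e-04]
 [ 6.51332705e-05  3.14546839e-01 -9.49241951e-01 -1.42225253e-01]
 [ 0.00000000e+00  0.00000000e+00  0.00000000e+00  1.00000000e+00]] 325.9807218564442 325.9807218564442 253.7732575856904 198.16041302414507
```

View pics/wrist1.png

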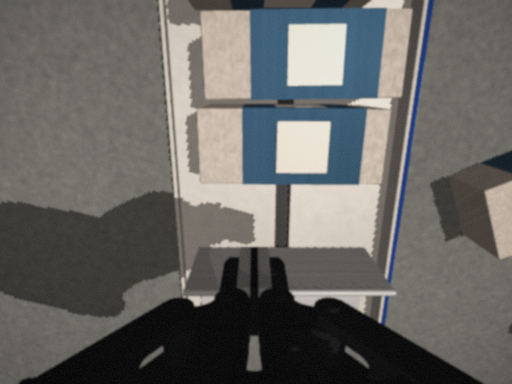

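View pics/c1.png

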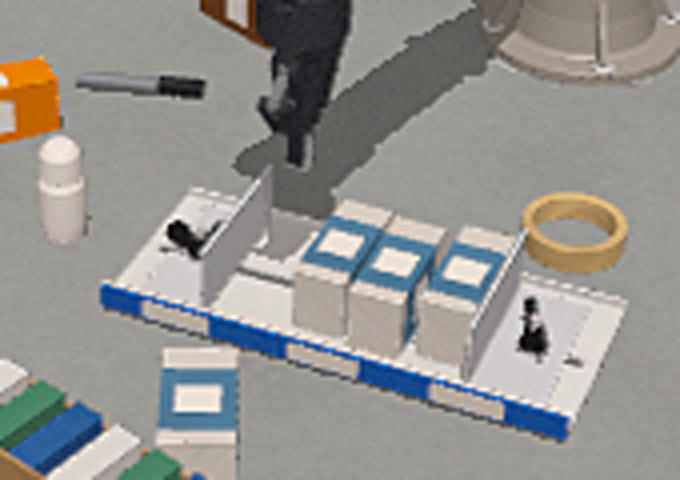

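The wrist view shows cartons 3 and 2 ahead and the right guide's wall top edge at row ~293, from (185,294) to (393,292). The tip is in line with the tray's y. The scene crop shows the fingers still up and on the carton side of the wall, and wing positions in line with the top view.

```bash
cat >> h.py <<'E'
from scipy.spatial.transform import Rotation as Ro
o=np.array([.5159,.1077]);Y=np.array([-.27035,.96276]);X=np.array([.96276,.27035])
T=lambda p:np.round([(p[:2]-o)@X,(p[:2]-o)@Y],4)
def wray(im,tp,tr,u,v,z):
    H=np.array(im['hand_eye']);R=Ro.from_quat(tr).as_matrix()
    d=R@H[:3,:3]@np.array([(u-im['cx'])/im['fx'],-(v-im['cy'])/im['fy'],-1]);c=np.array(tp)+R@H[:3,3]
    return c+d*(z-c[2])/d[2]
E
python3 - <<'E'
from h import *
s=sense();w=load('wrist1')
for u,v,z in [(185,293,.072),(393,293,.072),(428,0,.028),(387,310,.028),(163,0,.018),(184,293,.018),(197,110,.068),(391,110,.068),(198,184,.068),(205,97,.068),(410,97,.068),(202,10,.068)]:
  print(u,v,T(wray(w,s['tool_pos'],s['eef_rot'],u,v,z)))
print('tool',T(s['tool_pos']))
E
```

```text
185 293 [-0.0669 -0.1145]
393 293 [ 0.071 -0.114]
428 0 [0.0856 0.0665]
387 310 [ 0.0903 -0.1608]
163 0 [-0.0804  0.0682]
184 293 [-0.0808 -0.1517]
197 110 [-0.0536  0.0025]
391 110 [0.0554 0.0029]
198 184 [-0.0552 -0.0406]
205 97 [-0.0488  0.0095]
410 97 [0.065  0.0099]
202 10 [-0.0485  0.0522]
tool [-0.0226 -0.0683]
```

```bash
python3 -m jog '[[[1,-1.7,0],0,0],[[2.2,-3.4,0],0,0],[[3.2,-5,0],0,0],[[4.2,-6.8,0],0,0],[[4.2,-6.8,0],0,0],[[4.2,-6.8,-2.8],0,0],[[4.2,-6.8,-5.7],0,0],[[4.2,-6.8,-5.7],0,0],[[3.9,-5.85,-5.7],0,0],[[3.7,-4.9,-5.7],0,0]]' && python3 -m jog '[[[-0.2,0.7,0],0,0],[[-0.4,1.4,0],0,0],[[-0.6,2.1,0],0,0],[[-0.8,2.8,0],0,0],[[-0.98,3.5,0],0,0],[[-1.18,4.2,0],0,0],[[-1.38,4.9,0],0,0],[[-1.57,5.6,0],0,0],[[-1.7,6.0,0],0,0],[[-1.7,6.0,0],0,0]]'
python3 - <<'E'
from h import *
s=sense();print(T(s['tool_pos']),s['tool_pos'],s['ft_force'])
grab('wrist','wrist2')
E
```

```text
clock: 2.75
tool_pos: [0.5503, -0.0141, 0.0589]
eef_rot: [0.604, 0.797, 0.0, 0.001]
ft_force: [0.9, 0.1, -0.0]
gripper_width: -0.0002
grasp_force: 0.0
clock: 3.58
tool_pos: [0.5337, 0.0459, 0.0591]
eef_rot: [0.603, 0.797, 0.001, 0.001]
ft_force: [-0.7, -2.9, 1.7]
gripper_width: -0.0004
grasp_force: 1.3
[ 0.0004 -0.0643] [0.53366034 0.04589167 0.05907339] [-0.65103816 -2.94762821  1.70285583]
```

View pics/wrist2.png

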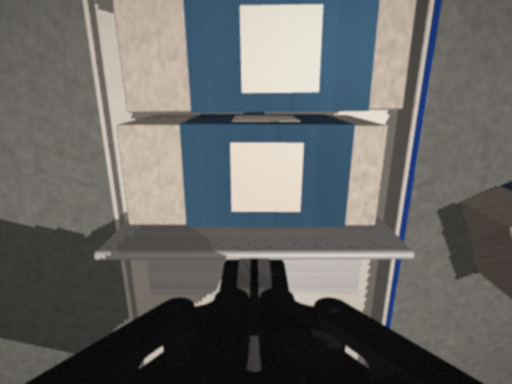

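The wrist view shows the wall (edge at row ~255) being pushed and just reaching carton 3. The gap between cartons 3 and 2 (row ~115) is still open. I'll continue, more slowly.

```bash
python3 -m jog '[[[-0.1,0.3,0],0,0],[[-0.16,0.6,0],0,0],[[-0.24,0.9,0],0,0],[[-0.32,1.2,0],0,0],[[-0.4,1.45,0],0,0],[[-0.46,1.65,0],0,0],[[-0.5,1.8,0],0,0],[[-0.53,1.9,0],0,0],[[-0.56,2.0,0],0,0],[[-0.56,2.0,0],0,0]]' && python3 -m jog '[[[-0.03,0.1,0],0,0],[[-0.03,0.1,0],0,0],[[-0.05,0.2,0],0,0],[[-0.05,0.2,0],0,0],[[-0.08,0.3,0],0,0],[[-0.08,0.3,0],0,0],[[-0.11,0.4,0],0,0],[[-0.11,0.4,0],0,0],[[-0.11,0.4,0],0,0],[[-0.11,0.4,0],0,0]]'
python3 - <<'E'
from h import *
s=sense();print(T(s['tool_pos']),s['tool_pos'],s['ft_force'])
w=grab('wrist','wrist3');f=w['frame']
t=get_image('top')['frame'][125:240,110:280]
c=np.vstack([f[:300,60:460],cv2.resize(t,(400,270),interpolation=cv2.INTER_CUBIC)])
cv2.imwrite('pics/c3.png',c[...,::-1])
E
```

```text
clock: 4.47
tool_pos: [0.5287, 0.0635, 0.0589]
eef_rot: [0.604, 0.797, 0.0, 0.002]
ft_force: [-0.1, -5.1, 4.0]
gripper_width: -0.0
grasp_force: 2.8
clock: 5.3
tool_pos: [0.5276, 0.0673, 0.059]
eef_rot: [0.605, 0.797, 0.0, 0.002]
ft_force: [0.4, -5.8, 4.0]
gripper_width: -0.0
grasp_force: 2.8
[ 0.0003 -0.042 ] [0.52757701 0.06733743 0.05895129] [ 0.39740652 -5.75414502  4.03524756]
```

View pics/c3.png

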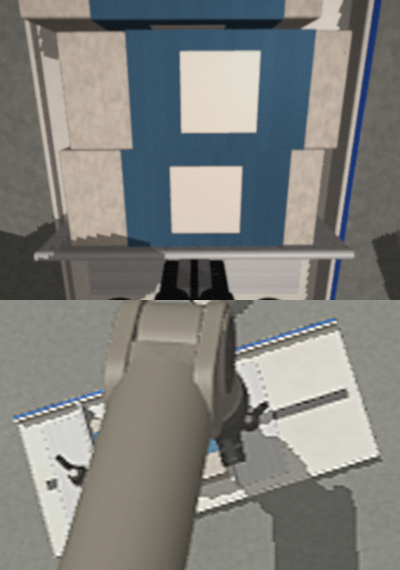

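Cartons 2 and 3 are closed up with the wall. A gap is still visible at the top, between cartons 2 and 1. I'll keep pushing in fine steps and watch the force.

```bash
python3 -m jog '[[[-0.03,0.1,0],0,0],[[-0.05,0.2,0],0,0],[[-0.08,0.3,0],0,0],[[-0.11,0.4,0],0,0],[[-0.14,0.5,0],0,0],[[-0.16,0.6,0],0,0],[[-0.16,0.6,0],0,0],[[-0.16,0.6,0],0,0],[[-0.16,0.6,0],0,0],[[-0.16,0.6,0],0,0]]' && python3 -m jog '[[[-0.03,0.1,0],0,0],[[-0.03,0.1,0],0,0],[[-0.05,0.2,0],0,0],[[-0.05,0.2,0],0,0],[[-0.08,0.3,0],0,0],[[-0.08,0.3,0],0,0],[[-0.08,0.3,0],0,0],[[-0.08,0.3,0],0,0],[[-0.08,0.3,0],0,0],[[-0.08,0.3,0],0,0]]'
```

```text
clock: 6.23
tool_pos: [0.526, 0.0729, 0.0589]
eef_rot: [0.605, 0.796, -0.0, 0.002]
ft_force: [0.2, -6.8, 4.0]
gripper_width: -0.0
grasp_force: 3.1
clock: 7.07
tool_pos: [0.5255, 0.0745, 0.0589]
eef_rot: [0.605, 0.796, -0.001, 0.003]
ft_force: [1.2, -8.5, 4.2]
gripper_width: -0.0001
grasp_force: 4.1
```

```bash
python3 -m jog '[[[-0.03,0.1,0],0,0],[[-0.03,0.1,0],0,0],[[-0.05,0.2,0],0,0],[[-0.05,0.2,0],0,0],[[-0.08,0.3,0],0,0],[[-0.08,0.3,0],0,0],[[-0.08,0.3,0],0,0],[[-0.08,0.3,0],0,0],[[-0.08,0.3,0],0,0],[[-0.08,0.3,0],0,0]]'
python3 - <<'E'
from h import *
s=sense();print(T(s['tool_pos']),s['ft_force'])
w=grab('wrist','wrist4');f=w['frame']
cv2.imwrite('pics/c4.png',f[:290,60:460,::-1])
for u in (100,400):
  col=f[225:290,u].mean(1).astype(int);print(u,col.tolist())
E
```

```text
clock: 7.9
tool_pos: [0.5255, 0.0746, 0.059]
eef_rot: [0.606, 0.796, -0.002, 0.004]
ft_force: [2.0, -11.7, 2.1]
gripper_width: -0.0
grasp_force: 6.1
[ 0.0003 -0.0345] [  2.02422412 -11.66753313   2.12128783]
100 [82, 63, 52, 52, 49, 55, 56, 56, 57, 56, 58, 56, 54, 53, 55, 58, 57, 56, 55, 52, 55, 54, 57, 61, 68, 77, 89, 102, 126, 142, 144, 133, 109, 102, 91, 84, 71, 61, 52, 52, 55, 55, 55, 54, 55, 56, 53, 52, 50, 49, 47, 50, 51, 54, 50, 51, 49, 49, 54, 53, 55, 50, 57, 52, 54]
400 [138, 131, 124, 114, 104, 94, 88, 85, 83, 77, 73, 72, 71, 78, 79, 85, 87, 86, 87, 86, 86, 81, 80, 82, 96, 117, 139, 157, 177, 192, 187, 176, 155, 129, 95, 77, 78, 81, 83, 87, 90, 90, 85, 91, 90, 97, 97, 99, 97, 98, 99, 95, 99, 103, 101, 105, 104, 102, 100, 104, 102, 101, 100, 100, 102]
```

View pics/c4.png

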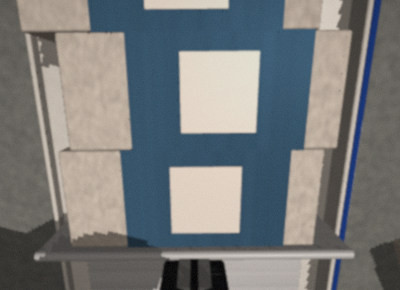

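The row is closed: no gaps, the position is unchanged and the force is rising to 11.7 N. I'll back off and look at the nut.

```bash
python3 -m jog '[[[0.3,-1,0],0,0],[[0.54,-1.93,0],0,0],[[0.54,-1.93,2],0,0],[[0.8,-2.9,5],0,0],[[1.4,-5,7],0,0],[[1.9,-7,7],0,0],[[2.4,-8.7,7],0,0],[[2.4,-8.7,7],0,0],[[2.4,-8.7,7],0,0],[[2.4,-8.7,7],0,0]]'
python3 - <<'E'
from h import *
s=sense();print(T(s['tool_pos']),s['tool_pos'].tolist(),s['eef_rot'].tolist(),s['joint_positions'])
import json;json.dump([s['tool_pos'].tolist(),s['eef_rot'].tolist()],open('p5.json','w'))
w=grab('wrist','wrist5')
E
```

```text
clock: 8.78
tool_pos: [0.5465, -0.0035, 0.1272]
eef_rot: [0.603, 0.798, 0.001, -0.001]
ft_force: [0.1, 0.5, -0.2]
gripper_width: 0.0004
grasp_force: 0.0
[-0.0006 -0.1153] [0.5465338693038515, -0.0034724363446163153, 0.12715061406891548] [0.6031806525410406, 0.7976032933161006, 0.0005525171040734358, -0.0013347720122133513] [-0.43421116  0.42057173  0.55155626  1.69088985 -0.24500753  1.10078223
  0.46647059]
```

View pics/wrist5.png

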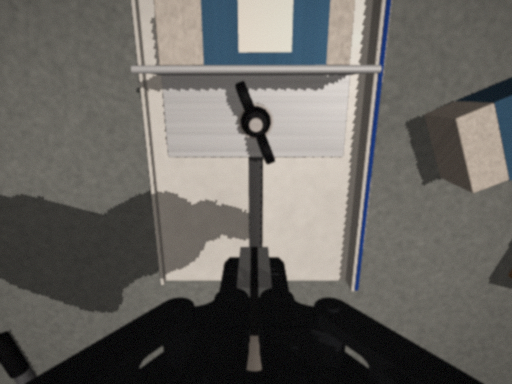

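The wrist view shows the nut's stud at (256,124), wing ends at (239,84) and (271,162), and the wall's top edge at row 69, hard against carton 3.

```bash
python3 - <<'E'
from h import *
import json
p,r=json.load(open('p5.json'));w=load('wrist5')
R=lambda u,v,z:wray(w,p,r,u,v,z)
for n,u,v,z in [('stud',256,124,.043),('w1',239,84,.037),('w2',271,162,.037),('w1t',239,84,.047),('w2t',271,162,.047),('wallL',135,69,.072),('wallR',380,69,.072),('rail',380,100,.028),('near',145,100,.018)]:
  q=R(u,v,z);print(n,q.round(4),T(q))
d=R(239,84,.042)-R(271,162,.042);a=np.arctan2(d[:2]@Y,d[:2]@X);print('wing ccw from x',a,'q',(-a)%np.pi,np.linalg.norm(d),T((R(239,84,.042)+R(271,162,.042))/2))
E
```

```text
stud [0.5326 0.0548 0.043 ] [ 0.0018 -0.0554]
w1 [0.5145 0.0765 0.037 ] [-0.0098 -0.0296]
w2 [0.5506 0.0313 0.037 ] [ 0.0128 -0.0829]
w1t [0.515  0.0765 0.047 ] [-0.0093 -0.0298]
w2t [0.5496 0.0332 0.047 ] [ 0.0123 -0.0808]
wallL [0.4576 0.068  0.072 ] [-0.0669 -0.0225]
wallR [0.5906 0.1057 0.072 ] [ 0.0714 -0.0221]
rail [0.6131 0.0936 0.028 ] [ 0.0898 -0.0399]
near [0.4496 0.0469 0.018 ] [-0.0802 -0.0406]
wing ccw from x 1.9716573709018754 q 1.1699352826879177 0.05663298046052026 [ 0.0015 -0.0558]
```

```bash
python3 -m jog '[[[0.7,1.8,0],0.1,0],[[1.4,3.6,0],0.2,0],[[2.0,5.4,0],0.3,0],[[2.0,5.4,0],0.4,0],[[2.0,5.4,-3],0.4,0],[[2.0,5.4,-6],0.4,0],[[2.0,5.4,-8],0.4,0],[[2.0,5.4,-9.5],0.4,0],[[2.0,5.4,-9.5],0.4,0],[[2.0,5.4,-9.5],0.4,0]]'
cat > st.py <<'E'
from h import *
import sys
N=o+.0017*X-.0556*Y; YAW=.2737
def tab(starts,R=25,t=18.5,step=.12,n=10):
    # desired poses at nut angle th; rows per call relative to commanded start (given first as current pose)
    s=sense();c=np.array(s['tool_pos'][:2]);x=Ro.from_quat(s['eef_rot']).as_matrix()[:2,1];yaw=np.arctan2(x[1],x[0])
    for st in starts:
        rows=[]
        for k in range(n):
            th=st+step*k;d=lambda a:np.array([np.cos(a+YAW),np.sin(a+YAW)])
            p=N+(R*d(-th)+t*d(np.pi/2-th))/1000; w=-th-np.pi/2+YAW
            dy=(w-yaw+np.pi/2)%np.pi-np.pi/2 if k==0 else rows[-1][2]-step
            rows.append([*((p-c)*100).round(1),dy])
        print(round(st,2),[[float(a),float(b),round(float(e),2)] for a,b,e in rows]); c=p;yaw=w
if __name__=='__main__': tab([float(v) for v in sys.argv[1:]])
E
python3 st.py 1.0 2.2 3.28
```

```text
clock: 9.67
tool_pos: [0.5659, 0.0499, 0.0318]
eef_rot: [0.433, 0.902, -0.0, -0.001]
ft_force: [1.3, 0.5, 1.0]
gripper_width: 0.0001
grasp_force: 0.0
1.0 [[-0.2, 0.2, 0.17], [-0.3, -0.2, 0.05], [-0.4, -0.5, -0.07], [-0.5, -0.9, -0.19], [-0.7, -1.2, -0.31], [-0.9, -1.5, -0.43], [-1.2, -1.8, -0.55], [-1.5, -2.0, -0.67], [-1.8, -2.2, -0.79], [-2.1, -2.4, -0.91]]
2.2 [[-0.4, -0.1, -0.12], [-0.7, -0.2, -0.24], [-1.1, -0.2, -0.36], [-1.5, -0.2, -0.48], [-1.8, -0.2, -0.6], [-2.2, -0.1, -0.72], [-2.5, 0.0, -0.84], [-2.9, 0.2, -0.96], [-3.2, 0.4, -1.08], [-3.4, 0.7, -1.2]]
3.28 [[0.0, -0.0, 0.0], [-0.2, 0.3, -0.12], [-0.5, 0.6, -0.24], [-0.6, 0.9, -0.36], [-0.8, 1.3, -0.48], [-0.8, 1.6, -0.6], [-0.9, 2.0, -0.72], [-0.9, 2.4, -0.84], [-0.8, 2.8, -0.96], [-0.7, 3.1, -1.08]]
```

```bash
python3 -m jog '[[[-0.3,-0.2,0],0.05,0],[[-0.4,-0.5,0],-0.07,0],[[-0.5,-0.9,0],-0.19,0],[[-0.7,-1.2,0],-0.31,0],[[-0.9,-1.5,0],-0.43,0],[[-1.2,-1.8,0],-0.55,0],[[-1.5,-2.0,0],-0.67,0],[[-1.8,-2.2,0],-0.79,0],[[-2.1,-2.4,0],-0.91,0],[[-2.1,-2.4,0],-0.91,0]]'; python3 st.py 2.08
python3 -c "
from h import *
print(sense()['joint_positions'])"
```

```text
clock: 10.5
tool_pos: [0.5476, 0.0241, 0.0346]
eef_rot: [0.786, 0.618, 0.001, 0.001]
ft_force: [0.1, -0.9, 0.7]
gripper_width: -0.0
grasp_force: 0.5
2.08 [[-0.3, 0.2, 0.0], [-0.6, 0.1, -0.12], [-1.0, -0.0, -0.24], [-1.4, -0.1, -0.36], [-1.7, -0.0, -0.48], [-2.1, 0.0, -0.6], [-2.5, 0.1, -0.72], [-2.8, 0.2, -0.84], [-3.1, 0.4, -0.96], [-3.5, 0.6, -1.08]]
[-0.54424537  0.56500425  0.64539918  1.78736308 -0.41512681  0.92440825
  0.04251988]
```

```bash
python3 -m jog '[[[-0.4,-0.1,-0.1],-0.12,0],[[-0.7,-0.2,-0.2],-0.24,0],[[-1.1,-0.2,-0.2],-0.36,0],[[-1.5,-0.2,-0.2],-0.48,0],[[-1.8,-0.2,-0.2],-0.6,0],[[-2.2,-0.1,-0.2],-0.72,0],[[-2.5,0.0,-0.2],-0.84,0],[[-2.9,0.2,-0.2],-0.96,0],[[-3.2,0.4,-0.2],-1.08,0],[[-3.4,0.7,-0.2],-1.2,0]]' && python3 -m jog '[[[-0.2,0.3,0],-0.12,0],[[-0.5,0.6,0],-0.24,0],[[-0.6,0.9,0],-0.36,0],[[-0.8,1.3,0],-0.48,0],[[-0.8,1.6,0],-0.6,0],[[-0.9,2.0,0],-0.72,0],[[-0.9,2.0,0],-0.72,0],[[-0.9,2.0,0],-0.72,0],[[-0.9,2.0,0],-0.72,0],[[-0.9,2.0,0],-0.72,0]]'; python3 - <<'E'
from h import *
s=sense();print(T(s['tool_pos'])-[.0017,-.0556],s['joint_positions'])
E
```

```text
clock: 11.33
tool_pos: [0.5123, 0.0316, 0.0316]
eef_rot: [0.998, 0.066, 0.0, -0.0]
ft_force: [-0.7, -1.9, 0.6]
gripper_width: -0.0
grasp_force: 0.6
clock: 12.17
tool_pos: [0.5034, 0.0517, 0.031]
eef_rot: [0.958, -0.287, 0.0, -0.001]
ft_force: [0.5, 0.5, -0.3]
gripper_width: 0.0004
grasp_force: 0.0
[-0.0289  0.0051] [-0.92875624  0.70613783  1.13221435  1.91159696 -0.75593254  1.03114866
 -1.61261727]
```

```bash
python3 -m jog '[[[-0.3,-0.4,0],0,0],[[-0.3,-0.4,3],0.12,0],[[-0.3,-0.4,6],0.24,0],[[-0.3,-0.4,9.6],0.36,0],[[0.5,-1.5,9.6],0.48,0],[[1.3,-2.5,9.6],0.6,0],[[2,-3.5,9.6],0.72,0],[[3,-4.5,9.6],0.84,0],[[4.3,-5.5,9.6],0.96,0],[[4.3,-5.5,9.6],1.08,0]]' && python3 -m jog '[[[0,0,0],0.12,0],[[0,0,0],0.24,0],[[0,0,0],0.36,0],[[0,0,0],0.48,0],[[0,0,0],0.6,0],[[0,0,0],0.72,0],[[0,0,0],0.84,0],[[0,0,0],0.96,0],[[0,0,0],1.08,0],[[0,0,0],1.2,0]]' && python3 -m jog '[[[0,0,0],0.12,0],[[0,0,0],0.15,0],[[0,0,0],0.15,0],[[0,0,0],0.15,0],[[0,0,0],0.15,0],[[0,0,0],0.15,0],[[0,0,0],0.15,0],[[0,0,0],0.15,0],[[0,0,0],0.15,0],[[0,0,0],0.15,0]]'
python3 - <<'E'
from h import *
s=sense();print(T(s['tool_pos']),s['tool_pos'].tolist(),s['eef_rot'].tolist(),s['joint_positions'])
import json;json.dump([s['tool_pos'].tolist(),s['eef_rot'].tolist()],open('p6.json','w'))
w=grab('wrist','wrist6')
E
```

```text
clock: 13.0
tool_pos: [0.5478, -0.0074, 0.1274]
eef_rot: [0.969, 0.247, 0.001, 0.002]
ft_force: [1.5, 0.0, 0.3]
gripper_width: 0.0002
grasp_force: 0.0
clock: 13.83
tool_pos: [0.5457, -0.0045, 0.1268]
eef_rot: [0.66, 0.752, -0.0, 0.0]
ft_force: [0.3, -0.8, 0.6]
gripper_width: -0.0004
grasp_force: 0.0
clock: 14.67
tool_pos: [0.5461, -0.0036, 0.1266]
eef_rot: [0.604, 0.797, -0.0, 0.0]
ft_force: [-0.8, -0.2, -0.3]
gripper_width: 0.0003
grasp_force: 0.0
[-0.001  -0.1153] [0.5460707971843253, -0.003625866943968205, 0.12664188135116988] [0.6038431757666983, 0.7971031414479953, -3.091804126043922e-05, 4.219031832108155e-06] [-0.48763672  0.43203553  0.62448234  1.69615144 -0.27772128  1.10341408
  0.49380172]
```

View pics/wrist6.png

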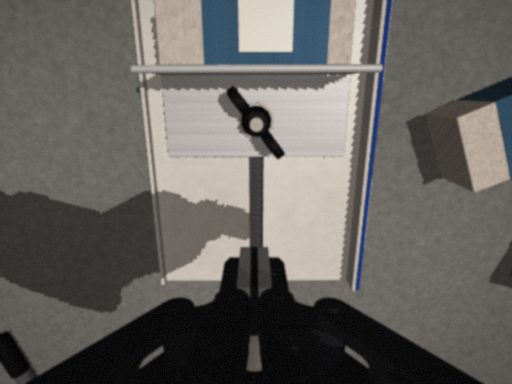

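The wings now run from (230,89) to (282,157), about 53° modulo 180°. That matches the expected turn to about 233° (4.06 rad). The guide has not moved. Second stroke, on the other wing.

```bash
python3 -m jog '[[[0.8,2,0],0.12,0],[[1.5,4,0],0.24,0],[[2.1,6.2,0],0.36,0],[[2.1,6.2,0],0.48,0],[[2.1,6.2,0],0.6,0],[[2.1,6.2,-3],0.64,0],[[2.1,6.2,-6],0.64,0],[[2.1,6.2,-9.5],0.64,0],[[2.1,6.2,-9.5],0.64,0],[[2.1,6.2,-9.5],0.64,0]]'; python3 st.py 0.80 1.88 2.96
```

```text
clock: 15.55
tool_pos: [0.5651, 0.0581, 0.0302]
eef_rot: [0.323, 0.947, -0.001, -0.002]
ft_force: [0.9, 0.0, -0.3]
gripper_width: -0.0001
grasp_force: 0.0
0.8 [[-0.2, -0.0, 0.13], [-0.1, -0.4, 0.01], [-0.2, -0.8, -0.11], [-0.2, -1.1, -0.23], [-0.4, -1.5, -0.35], [-0.5, -1.8, -0.47], [-0.7, -2.1, -0.59], [-0.9, -2.4, -0.71], [-1.2, -2.7, -0.83], [-1.5, -2.9, -0.95]]
1.88 [[0.0, 0.0, 0.0], [-0.3, -0.2, -0.12], [-0.7, -0.3, -0.24], [-1.0, -0.5, -0.36], [-1.4, -0.5, -0.48], [-1.8, -0.5, -0.6], [-2.1, -0.5, -0.72], [-2.5, -0.5, -0.84], [-2.9, -0.3, -0.96], [-3.2, -0.2, -1.08]]
2.96 [[0.0, 0.0, 0.0], [-0.3, 0.2, -0.12], [-0.6, 0.4, -0.24], [-0.9, 0.7, -0.36], [-1.1, 1.0, -0.48], [-1.3, 1.3, -0.6], [-1.5, 1.6, -0.72], [-1.6, 2.0, -0.84], [-1.7, 2.4, -0.96], [-1.7, 2.7, -1.08]]
```

```bash
python3 -m jog '[[[-0.1,-0.4,0],0.01,0],[[-0.2,-0.8,0],-0.11,0],[[-0.2,-1.1,0],-0.23,0],[[-0.4,-1.5,0],-0.35,0],[[-0.5,-1.8,0],-0.47,0],[[-0.7,-2.1,0],-0.59,0],[[-0.9,-2.4,0],-0.71,0],[[-1.2,-2.7,0],-0.83,0],[[-1.5,-2.9,0],-0.95,0],[[-1.5,-2.9,0],-0.95,0]]' && python3 -m jog '[[[-0.3,-0.2,0],-0.12,0],[[-0.7,-0.3,0],-0.24,0],[[-1.0,-0.5,0],-0.36,0],[[-1.4,-0.5,0],-0.48,0],[[-1.8,-0.5,0],-0.6,0],[[-2.1,-0.5,0],-0.72,0],[[-2.5,-0.5,0],-0.84,0],[[-2.9,-0.3,0],-0.96,0],[[-3.2,-0.2,0],-1.08,0],[[-3.2,-0.2,0],-1.08,0]]' && python3 -m jog '[[[-0.3,0.2,0],-0.12,0],[[-0.6,0.4,0],-0.24,0],[[-0.9,0.7,0],-0.36,0],[[-1.1,1.0,0],-0.48,0],[[-1.3,1.3,0],-0.6,0],[[-1.5,1.6,0],-0.72,0],[[-1.6,2.0,0],-0.84,0],[[-1.7,2.4,0],-0.96,0],[[-1.7,2.4,0],-0.96,0],[[-1.7,2.4,0],-0.96,0]]'; python3 - <<'E'
from h import *
s=sense();print(T(s['tool_pos'])-[.0017,-.0556],s['joint_positions'])
E
```

```text
clock: 16.38
tool_pos: [0.5551, 0.0276, 0.0351]
eef_rot: [0.721, 0.693, 0.002, 0.003]
ft_force: [1.5, -0.6, 1.6]
gripper_width: 0.0004
grasp_force: 0.9
clock: 17.22
tool_pos: [0.5209, 0.0276, 0.0331]
eef_rot: [0.974, 0.226, 0.001, -0.0]
ft_force: [0.1, -0.6, 0.6]
gripper_width: 0.0003
grasp_force: 0.2
clock: 18.05
tool_pos: [0.5037, 0.0519, 0.0322]
eef_rot: [0.969, -0.246, 0.0, -0.0]
ft_force: [-0.5, -0.6, 0.1]
gripper_width: 0.0002
grasp_force: 0.0
[-0.0286  0.0052] [-0.95215347  0.73863325  1.18210933  1.91056718 -0.79544955  1.06214687
 -1.49487899]
```

```bash
python3 -m jog '[[[-0.3,-0.4,0],0,0],[[-0.3,-0.4,3],0.12,0],[[-0.3,-0.4,6],0.24,0],[[-0.3,-0.4,9.5],0.36,0],[[0.5,-1.5,9.5],0.48,0],[[1.3,-2.5,9.5],0.6,0],[[2,-3.5,9.5],0.72,0],[[3,-4.5,9.5],0.84,0],[[4.3,-5.5,9.5],0.96,0],[[4.3,-5.5,9.5],1.08,0]]' && python3 -m jog '[[[0,0,0],0.12,0],[[0,0,0],0.24,0],[[0,0,0],0.36,0],[[0,0,0],0.48,0],[[0,0,0],0.6,0],[[0,0,0],0.72,0],[[0,0,0],0.84,0],[[0,0,0],0.96,0],[[0,0,0],1.08,0],[[0,0,0],1.2,0]]' && python3 -m jog '[[[0,0,0],0.06,0],[[0,0,0],0.06,0],[[0,0,0],0.06,0],[[0,0,0],0.06,0],[[0,0,0],0.06,0],[[0,0,0],0.06,0],[[0,0,0],0.06,0],[[0,0,0],0.06,0],[[0,0,0],0.06,0],[[0,0,0],0.06,0]]'
python3 - <<'E'
from h import *
s=sense();p,r=s['tool_pos'],s['eef_rot'];print(T(p))
w=grab('wrist','wrist7');f=w['frame']
m=(f.max(2)<45).astype('uint8');m[:75]=0;m[170:]=0;m[:,:200]=0;m[:,310:]=0
n,l,st,c=cv2.connectedComponentsWithStats(m);i=1+st[1:,4].argmax();print(st[i],c[i])
ys,xs=np.where(l==i)
P=np.array([T(wray(w,p,r,x,y,.042)) for x,y in zip(xs,ys)]);C=np.cov(P.T);e,v=np.linalg.eigh(C);d=v[:,1];print('q mod pi',(-np.arctan2(d[1],d[0]))%np.pi,P.mean(0))
E
```

```text
clock: 18.88
tool_pos: [0.548, -0.0071, 0.1278]
eef_rot: [0.958, 0.286, 0.002, 0.001]
ft_force: [0.4, 0.1, 0.4]
gripper_width: 0.0
grasp_force: 0.0
clock: 19.72
tool_pos: [0.5459, -0.0042, 0.1272]
eef_rot: [0.628, 0.778, 0.0, 0.0]
ft_force: [0.4, 0.9, 0.4]
gripper_width: 0.0004
grasp_force: 0.0
clock: 20.55
tool_pos: [0.5461, -0.0037, 0.1266]
eef_rot: [0.608, 0.794, -0.0, 0.0]
ft_force: [-0.3, -1.2, 0.0]
gripper_width: 0.0
grasp_force: 0.0
[-0.0011 -0.1154]
[226  88  57  69 966] [253.63354037 120.42028986]
q mod pi 0.8833066643791909 [ 0.0005646  -0.05358437]
```

```bash
python3 -m jog '[[[0.8,2,0],0.12,0],[[1.5,4,0],0.24,0],[[2.1,6.3,0],0.36,0],[[2.1,6.3,0],0.48,0],[[2.1,6.3,0],0.6,0],[[2.1,6.3,-3],0.68,0],[[2.1,6.3,-6],0.68,0],[[2.1,6.3,-9.5],0.68,0],[[2.1,6.3,-9.5],0.68,0],[[2.1,6.3,-9.5],0.68,0]]'; python3 st.py 0.76 1.72
```

```text
clock: 21.43
tool_pos: [0.5651, 0.0591, 0.0301]
eef_rot: [0.308, 0.951, -0.001, -0.002]
ft_force: [0.3, 0.4, 0.2]
gripper_width: -0.0003
grasp_force: 0.0
0.76 [[-0.2, 0.0, 0.14], [-0.1, -0.4, 0.02], [-0.2, -0.7, -0.1], [-0.2, -1.1, -0.22], [-0.3, -1.5, -0.34], [-0.5, -1.8, -0.46], [-0.6, -2.1, -0.58], [-0.9, -2.4, -0.7], [-1.1, -2.7, -0.82], [-1.4, -2.9, -0.94]]
1.72 [[0.3, 0.2, 0.12], [0.0, 0.0, 0.0], [-0.3, -0.2, -0.12], [-0.6, -0.4, -0.24], [-1.0, -0.5, -0.36], [-1.4, -0.6, -0.48], [-1.7, -0.6, -0.6], [-2.1, -0.6, -0.72], [-2.5, -0.6, -0.84], [-2.8, -0.5, -0.96]]
```

```bash
python3 -m jog '[[[-0.1,-0.4,0],0.02,0],[[-0.2,-0.7,0],-0.1,0],[[-0.2,-1.1,0],-0.22,0],[[-0.3,-1.5,0],-0.34,0],[[-0.5,-1.8,0],-0.46,0],[[-0.6,-2.1,0],-0.58,0],[[-0.9,-2.4,0],-0.7,0],[[-0.9,-2.4,0],-0.7,0],[[-0.9,-2.4,0],-0.7,0],[[-0.9,-2.4,0],-0.7,0]]' && python3 -m jog '[[[-0.1,-0.1,0],-0.05,0],[[-0.2,-0.3,0],-0.12,0],[[-0.2,-0.3,0],-0.12,0],[[-0.2,-0.3,0],-0.12,0],[[-0.2,-0.3,0],-0.12,0],[[-0.2,-0.3,0],-0.12,0],[[-0.2,-0.3,0],-0.12,0],[[-0.2,-0.3,0],-0.12,0],[[-0.2,-0.3,0],-0.12,0],[[-0.2,-0.3,0],-0.12,0]]'
python3 - <<'E'
from h import *
s=sense();print(T(s['tool_pos'])-[.0017,-.0556],s['ft_force'],s['eef_rot'])
E
```

```text
clock: 22.27
tool_pos: [0.5603, 0.0352, 0.0338]
eef_rot: [0.615, 0.789, 0.002, 0.002]
ft_force: [1.3, -0.1, 1.4]
gripper_width: -0.0003
grasp_force: 1.0
clock: 23.1
tool_pos: [0.556, 0.0325, 0.0316]
eef_rot: [0.662, 0.75, 0.0, -0.0]
ft_force: [0.1, 0.5, 0.4]
gripper_width: 0.0002
grasp_force: 0.4
[ 0.0166 -0.0277] [0.10327395 0.534075   0.39726918] [ 6.61776965e-01  7.49700762e-01  2.74387707e-05 -1.20473967e-04]
```

```bash
python3 -m jog '[[[-0.1,-0.1,0],-0.05,0],[[-0.2,-0.15,0],-0.1,0],[[-0.3,-0.2,0],-0.12,0],[[-0.3,-0.2,0],-0.12,0],[[-0.3,-0.2,0],-0.12,0],[[-0.3,-0.2,0],-0.12,0],[[-0.3,-0.2,0],-0.12,0],[[-0.3,-0.2,0],-0.12,0],[[-0.3,-0.2,0],-0.12,0],[[-0.3,-0.2,0],-0.12,0]]'
```

```text
clock: 23.93
tool_pos: [0.553, 0.0303, 0.0316]
eef_rot: [0.706, 0.709, -0.0, -0.0]
ft_force: [0.4, 0.6, 0.1]
gripper_width: -0.0
grasp_force: 0.3
```

```bash
python3 -m jog '[[[1,0,0],0,0],[[1,0,3],0,0],[[1,0,6],0.05,0],[[1,0,9.5],0.1,0],[[0,-1.7,9.5],0.2,0],[[-0.7,-3.4,9.5],0.27,0],[[-0.7,-3.4,9.5],0.27,0],[[-0.7,-3.4,9.5],0.27,0],[[-0.7,-3.4,9.5],0.27,0],[[-0.7,-3.4,9.5],0.27,0]]'
python3 - <<'E'
from h import *
s=sense();p,r=s['tool_pos'],s['eef_rot'];print(T(p))
w=grab('wrist','wrist8');f=w['frame']
m=(f.max(2)<45).astype('uint8');m[:75]=0;m[170:]=0;m[:,:200]=0;m[:,310:]=0
n,l,st,c=cv2.connectedComponentsWithStats(m);i=1+st[1:,4].argmax();print(st[i],c[i])
ys,xs=np.where(l==i)
P=np.array([T(wray(w,p,r,x,y,.042)) for x,y in zip(xs,ys)]);C=np.cov(P.T);e,v=np.linalg.eigh(C);d=v[:,1];print('q',(-np.arctan2(d[1],d[0]))%np.pi+2*np.pi,P.mean(0))
E
```

```text
clock: 24.77
tool_pos: [0.546, -0.0021, 0.1261]
eef_rot: [0.603, 0.797, 0.0, -0.001]
ft_force: [-0.3, -0.2, 0.3]
gripper_width: 0.0001
grasp_force: 0.0
[-0.0007 -0.1139]
[241  81  29  87 943] [255.28419936 122.51219512]
q 7.956806168017206 [ 0.00111898 -0.05342344]
```

View pics/wrist8.png

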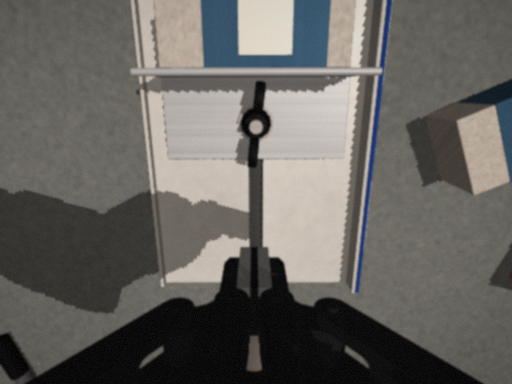

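The wings run from (261,82) to (252,165), so the nut is at about 7.96 rad, past tight. The row is still closed. I'll add a short, gentle stroke for margin, until the stop is felt.

```bash
python3 -m jog '[[[1,1.6,0],-0.1,0],[[1.8,3.3,0],-0.2,0],[[1.8,3.3,-3],-0.27,0],[[1.8,3.3,-6],-0.27,0],[[1.8,3.3,-9.5],-0.27,0],[[1.8,3.3,-9.5],-0.27,0],[[1.3,3.3,-9.5],-0.27,0],[[0.8,3.2,-9.5],-0.27,0],[[0.5,3.1,-9.5],-0.35,0],[[0.5,3.1,-9.5],-0.35,0]]' && python3 -m jog '[[[-0.1,0,0],-0.05,0],[[-0.2,-0.1,0],-0.1,0],[[-0.3,-0.1,0],-0.12,0],[[-0.4,-0.1,0],-0.15,0],[[-0.4,-0.1,0],-0.15,0],[[-0.4,-0.1,0],-0.15,0],[[-0.4,-0.1,0],-0.15,0],[[-0.4,-0.1,0],-0.15,0],[[-0.4,-0.1,0],-0.15,0],[[-0.4,-0.1,0],-0.15,0]]'
```

```text
clock: 25.65
tool_pos: [0.5523, 0.0268, 0.0342]
eef_rot: [0.734, 0.679, 0.002, 0.001]
ft_force: [0.2, 0.4, -0.5]
gripper_width: 0.0001
grasp_force: 0.0
clock: 26.48
tool_pos: [0.5471, 0.0266, 0.0317]
eef_rot: [0.782, 0.623, 0.0, -0.0]
ft_force: [0.7, -0.2, 0.2]
gripper_width: -0.0
grasp_force: 0.5
```

```bash
python3 -m jog '[[[1,0.1,0],0,0],[[1,0.1,3],0.12,0],[[1,0,6],0.24,0],[[1,0,9.5],0.36,0],[[0.5,-1.7,9.5],0.48,0],[[-0.1,-3,9.5],0.5,0],[[-0.1,-3,9.5],0.5,0],[[-0.1,-3,9.5],0.5,0],[[-0.1,-3,9.5],0.5,0],[[-0.1,-3,9.5],0.5,0]]'
python3 - <<'E'
from h import *
s=sense();p,r=s['tool_pos'],s['eef_rot'];print(T(p))
w=grab('wrist','wrist9');f=w['frame']
m=(f.max(2)<45).astype('uint8');m[:75]=0;m[170:]=0;m[:,:200]=0;m[:,310:]=0
n,l,st,c=cv2.connectedComponentsWithStats(m);i=1+st[1:,4].argmax();print(st[i],c[i])
ys,xs=np.where(l==i)
P=np.array([T(wray(w,p,r,x,y,.042)) for x,y in zip(xs,ys)]);C=np.cov(P.T);e,v=np.linalg.eigh(C);d=v[:,1];print('q',(-np.arctan2(d[1],d[0]))%np.pi+2*np.pi,P.mean(0))
for v in (60,75): print([T(wray(w,p,r,u,v,.072)) for u in (150,)])
col=f[40:90,200].mean(1);print(40+col.argmax(),T(wray(w,p,r,200,40+int(col.argmax()),.072)))
E
```

```text
clock: 27.32
tool_pos: [0.5458, -0.002, 0.1258]
eef_rot: [0.603, 0.798, -0.0, -0.001]
ft_force: [-0.0, 0.4, 0.2]
gripper_width: 0.0001
grasp_force: 0.0
[-0.0008 -0.1137]
[239  84  36  81 954] [255.89727463 122.48113208]
q 8.196497733249197 [ 0.00130377 -0.05313742]
[array([-0.0578, -0.0163])]
[array([-0.0586, -0.0241])]
71 [-0.0303 -0.0219]
```

Nut at about 8.19 rad, on its stop, and the guide hasn't moved. I'll lift clear, check the row in the top and scene cameras, then hand in.

```bash
python3 -m jog '[[[0,-1,2],0,0],[[-2,-4,5],0,0],[[-4,-7,7],0,0],[[-6,-10,8],0,0],[[-8,-13,8],0,0],[[-10,-15,8],0,0],[[-10,-17,8],0,0],[[-10,-17,8],0,0],[[-10,-17,8],0,0],[[-10,-17,8],0,0]]'
python3 - <<'E'
from h import *
a=get_image('top')['frame'][120:240,110:310];b=get_image('scene')['frame'][165:270,205:375]
c=np.vstack([cv2.resize(a,(500,300),interpolation=cv2.INTER_CUBIC),cv2.resize(b,(500,300),interpolation=cv2.INTER_CUBIC)])
cv2.imwrite('pics/fin.png',c[...,::-1])
E
```

```text
clock: 28.2
tool_pos: [0.4467, -0.1722, 0.2064]
eef_rot: [0.603, 0.798, 0.0, -0.0]
ft_force: [0.2, 0.4, -0.7]
gripper_width: 0.0001
grasp_force: 0.0
```

View pics/fin.png

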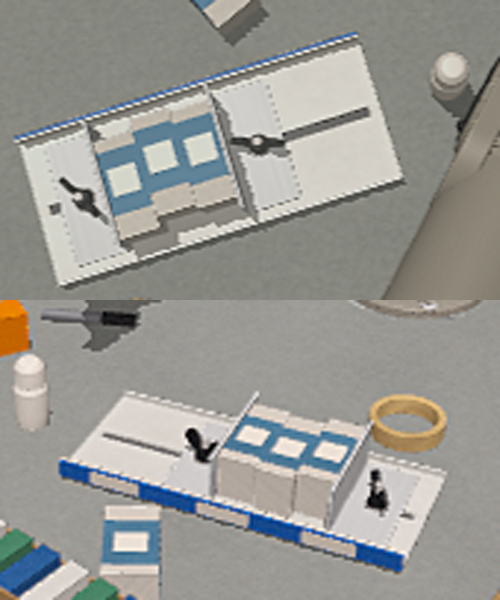

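Both views show the three cartons upright and closed up between the guides, the nut run down, and the bystanders in place.

```bash
python3 -c "
from rig import *
print(close_job())"
```

```text
the job is handed in; nothing more can be done
None
```

The job is handed in, with no verdict shown: the cartons stand upright with no gaps between the guides, the wing nut is tight at about 8.2 rad (on its stop), and nothing else was moved as far as the cameras show.

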